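Shim the rocking bench scale

ROBOT

A 6-joint arm with a two-finger parallel gripper is mounted at the origin on the work surface. World frame = base frame: x ahead of the robot, y to its left, z up, the work surface at z = 0. Lengths are in mm, angles in degrees, forces in N, time in s.
With the tool pointing down it reaches from about 350 to 850 mm from the base axis. Payload 8.1 kg.
Tool frame: the origin (TCP) lies at the very end of the fingers, on their centre line; the grasp point (between the pads) lies r.tcp_to_grasp behind it (r.tcp_to_grasp is the distance from the TCP to the grasp point, in mm); z points along the fingers, y is the line along which they close (so a half turn about z gives the same grasp; the last joint's range is limited). The gripper opens to 85 mm and grips with 20 to 120 N. Pads are 22 mm wide; open, the fingers measure 114 mm over their backs; the gripper's body (76 mm by 85 mm) begins 54 mm behind the grasp point. The pads swing forward as they close: fully open they stand 13 mm farther back than shut.
Start: joints at [63.805, 7.471, 85.268, -0, 87.261, -4.893], TCP at [217.955, 559.018, 231.292] pointing down, gripper open.
Joint ranges: [-169.43, 169.43], [-51.17, 129.36], [1.28, 143.12], [-76.62, 256.62], [0, 156.53], [-152.29, 152.29]. Speed limits (degrees/s): [136.94, 136.94, 159.86, 180, 180, 180].

INTERFACE

Orientations are given as [roll, pitch, yaw] about the fixed x, y, z axes, in that order (R = Rz(yaw) Ry(pitch) Rx(roll)).
In Python, from bench import r gives the robot as it stands.
- The arm moves only by the shell command python3 -m handwheel 'ROWS' [OPENING] [FORCE]. ROWS is JSON, a list of rows, each a list of 4 numbers: the shift along the tool's x, y, z in m, then the turn about the tool's z in degrees. A call has 1 to 10 rows; each row shifts and turns the commanded pose from where the row before left it, along the tool's axes as they then stand; what a row does not reach is not made up. A row lasts 1/10 s, in which the tool goes at most 50 mm and 8.59 degrees, less where a joint would pass 70% of its speed; a pose out of reach is approached as far as the arm can. A call is refused whole if a number of a shift passes 0.05 or a number of a turn 8.59, either way. A call with a gripper value outside its range is refused whole. OPENING is the finger opening in m, from 0 to 0.0854, set as the call begins (- or left out, the last holds). The fingers move at their own pace and stop on an object; FORCE is the grip in N (left out, the last holds). Time passes only in rows, so rows that do not move let the fingers close. It gives the time, the measured TCP pose, the force, the opening and the grip force at its end, in the units of the state.
- r.sense(): the state, without advancing time (a new reading comes with each control period).
- r.snapshot(name): name is "scene" or "side" or "wrist"; returns the picture (420x560x3 uint8, red, green, blue); there is no depth.
- r.camera_params(name): a dict with "fx", "fy", "cx", "cy" (pixels), "R" (3x3) and "t" (3): a world point X has camera coordinates R X + t; the wrist camera has in their place "mount" (4x4, takes a point from camera to tool coordinates, whose origin is the TCP and whose axes are the flange's). Camera axes: x right, y down, z forward; pixel columns grow to the right and rows downward; lengths in mm; the calibration is good to about 2 mm. A picture is of the moment at which its call begins: read the wrist's pose just before it. camera_params takes no time and is no camera call.
- r.hand_in(): hands the job in; it is judged then, once.
The state is a dict: "time": time; "joint_pos": joint angles; "qd": joint speeds; "joint_efforts": joint torques, N m; "tool_pos": TCP position; "tcp_rot": TCP orientation; "ft_force": force on the tool from outside, world axes, zero at the start; "wrist_torque": the same for the moment, N m; "finger_gap": finger opening in mm; "grip_force": force on a finger pad.
Only numpy, scipy, OpenCV 4.12 (cv2) and the standard library are available. Lean on these libraries where they do the work, as an engineer would, in place of code of your own. Each camera call takes 0.05 s, during which the arm holds its last target. There are 200 camera calls.

TASK

The white bench scale rocks because its orange foot, under the orange dot on its top, is too short. Push the blue wedge, thin edge first, under that orange foot until the scale stands level and firm, with the opposite foot down on the bench and the rocking gone, and stop there. Only push: do not lift or carry the wedge or the scale, do not shove the scale out of its place, and leave the spray can, the cap and the white box where they are.

Things in the scene. Friction and masses are not known exactly. Their poses are not given: they have to be found in the camera images.
- scale: White bench scale, steel pan, loose, about 2.2 kg. Body 240 (x) by 200 mm (y), underside 22 mm up. Origin: centre of the footprint, level with the soles of the three black feet at x, y = (92, 72), (92, -72), (-92, 72) mm; z vertical when level. Feet: half balls 36 mm wide. Display on the -x side, roughly towards the robot. Leans 0.09 rad onto the orange foot at first.
- short_foot (a point): Middle of the orange foot's rounded sole, at scale (-92, -72, +10) mm: this foot is 10 mm shorter than the others. A 26 mm orange dot on the body's top (48 mm up) lies straight above it. It is on the bench at the start (only 1 to 3 N rest on it) and 10 mm above the bench when the scale is level; pushed beyond level, the load on it rises several-fold. Axes as the scale's.
- opposite_foot (a point): Middle of the sole of the black foot diagonally opposite the orange one, at scale (92, 72, 0) mm. It hangs about 10 mm above the bench at the start and is on the bench when the scale is level: the scale rocks about the diagonal through the other two black feet. Axes as the scale's.
- pan_top (a point): Middle of the scale's steel pan, on its upper surface, 56 mm above the scale's origin. Axes as the scale's.
- wedge: Loose blue plastic wedge, 130 mm long (x), 60 mm wide (y), 70 g, flat on the bench. Origin: centre of its underside; x points to the thin edge (2 mm thick, x = +65 mm). Starts on the scale's -y side, thin edge 40 to 70 mm short of the middle of the orange foot, pointing roughly along the scale's +y; pushed that way it goes under the foot and the scale's edge.
- wedge_back (a point): Middle of the wedge's thick end, an upright face 60 mm wide and 20 mm high for pushing on; this point is at wedge (-65, 0, +10) mm. Axes as the wedge's.
- wedge_level (a point): Point on the wedge's sloping top where it is 10 mm thick, 58 mm from the thin edge, at wedge (7, 0, 10) mm; the slope is even, 2 to 20 mm over 130 mm. The scale is level with the middle of the orange foot above this point. Friction holds the wedge where it is left.
- spray_can: Bystander: standing spray can, black and red, 66 mm in diameter, 195 mm tall; origin at the centre of its base.
- can_cap: Bystander: black plastic cap, 62 mm in diameter, 42 mm tall; origin at the centre of its base.
- card_box: Bystander: open white box, 200 x 150 x 90 mm (x, y, z); origin at the centre of its base.
Mind the look-alikes: they are no part of the job. There is more than one size of the wedge; the job needs the largest.

How it is judged (in metres and radians):
At the end, for the whole second after the job is handed in: The orange foot stands on the wedge (its middle over the wedge, within 30 mm of the wedge's middle both ways) with over 0.5 N; the scale tilts under 0.017 rad (1 degree), its opposite foot is within 1.5 mm of the bench; both are at rest (angle between scale's own z axis and vertical below 0.017 rad and height (world z) of opposite_foot below 0.0015 m and contact force between wedge and scale above 0.5 N and y of short_foot in the frame of wedge between -0.03 and 0.03 m and x of short_foot in the frame of wedge between -0.03 and 0.03 m and linear speed of each of scale, wedge below 0.01 m/s); the robot touches nothing.
It fails at once if the wedge is lifted or tipped up off the bench (height (world z) of wedge above 0.012 m or angle between wedge's own z axis and vertical above 0.2 rad).
It fails at once if the scale is lifted or tipped (height (world z) of pan_top above 0.068 m or angle between scale's own z axis and vertical above 0.15 rad).
It fails at once if the scale is shoved out of its place (its pan is moved by over 30 mm) (distance of pan_top from where it was at the start of the episode above 0.03 m).
It fails at once if the spray can, the cap or the box is disturbed (moved by over 20 mm) (distance of any of spray_can, can_cap, card_box from where it was at the start of the episode above 0.02 m).
It also fails if it takes over 48 s, if anything falls off the work surface, if the arm or the gripper's body presses on something with over 40 N, if the wrist force passes 120 N, or if a joint passes its speed limit or range.

## Working session

There is one attempt and no reset: what is moved stays moved. The work goes in short steps, Python scripts to look and compute and a shell command to move; the robot and the scene stay as the last step left them, time stands still between calls to the robot, and variables do not carry over. Pictures are saved under pics/ and viewed, at most 10 in all, crops included, and the job is handed in when it is done.

```bash
mkdir -p pics; python3 - <<'E'
from bench import r
import cv2,json
s=r.sense();print(s['time'],s['tool_pos'],s['tcp_rot'],s['finger_gap'],r.tcp_to_grasp)
for n in('scene','side'):
    im=r.snapshot(n);cv2.imwrite(f'pics/{n}0.png',cv2.cvtColor(im,cv2.COLOR_RGB2BGR))
    c=r.camera_params(n);print(n,c)
print(r.camera_params('wrist'))
E
```

```text
0.0 [217.71680342 558.52161961 230.2266376 ] [-1.79893685e+02 -9.80998790e-03  1.58699651e+02] 85.3214812645872 18.700000000000003
scene {'fx': 497.5809706316232, 'fy': 497.5809706316232, 'cx': 282.1961316370374, 'cy': 196.7236340892021, 'R': array([[ 0.63846172,  0.76962805,  0.00626893],
       [ 0.59981619, -0.49245376, -0.63064239],
       [-0.48227292,  0.40640123, -0.77604824]]), 't': array([-361.04835772, -273.19860985, 1507.93304656])}
side {'fx': 448.33193351689476, 'fy': 448.33193351689476, 'cx': 278.0701305325381, 'cy': 210.27250785444295, 'R': array([[ 0.93498379, -0.35466407,  0.00432527],
       [-0.25389538, -0.67774782, -0.69006885],
       [ 0.24767407,  0.64410503, -0.7237308 ]]), 't': array([-485.41448185,  169.62316546,  998.18485085])}
{'fx': 329.4240619725183, 'fy': 329.4240619725183, 'cx': 276.708427011678, 'cy': 202.75405389751964, 'mount': array([[ 8.39612483e-04, -9.63339780e-01, -2.68282992e-01,
         6.68862654e+01],
       [ 9.99997618e-01,  2.68323801e-04,  2.16608399e-03,
        -7.86672571e-01],
       [-2.01468816e-03, -2.68284171e-01,  9.63337710e-01,
        -1.42931682e+02],
       [ 0.00000000e+00,  0.00000000e+00,  0.00000000e+00,
         1.00000000e+00]])}
```

View pics/scene0.png

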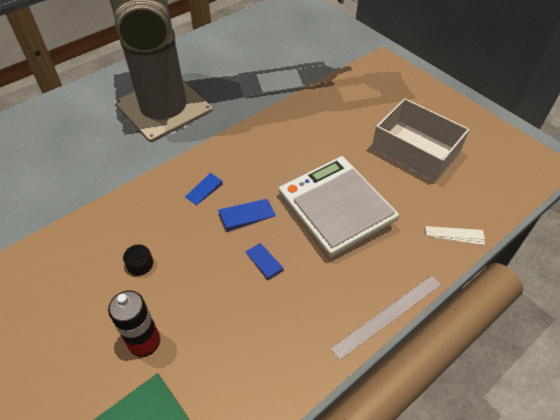

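View pics/side0.png

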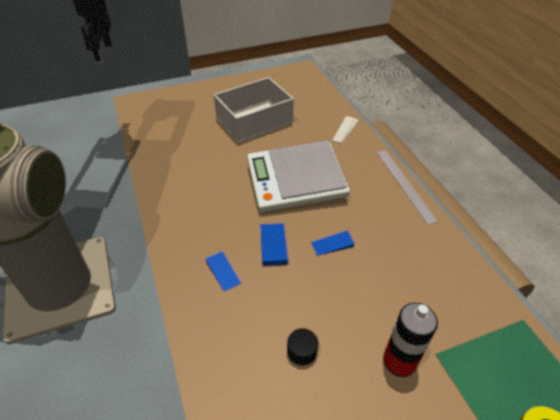

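Blue candidates in scene: (204,188) small, (247,214) largest, (265,261) small. In the side view they are (223,271), (274,244) and (333,243). The middle one is longest and points at the orange dot (292,188 scene; 267,197 side). I'll confirm it in an enlarged crop.

```bash
python3 - <<'E'
import cv2,numpy as np
a=cv2.imread('pics/scene0.png')[150:290,180:320];b=cv2.imread('pics/side0.png')[170:310,205:345]
f=lambda x:cv2.resize(x,(399,560),interpolation=cv2.INTER_CUBIC) if 0 else cv2.resize(x,(399,399),interpolation=cv2.INTER_CUBIC)
cv2.imwrite('pics/crop1.png',np.hstack([f(a),f(b)]))
E
```

```text
(no output)
```

View pics/crop1.png

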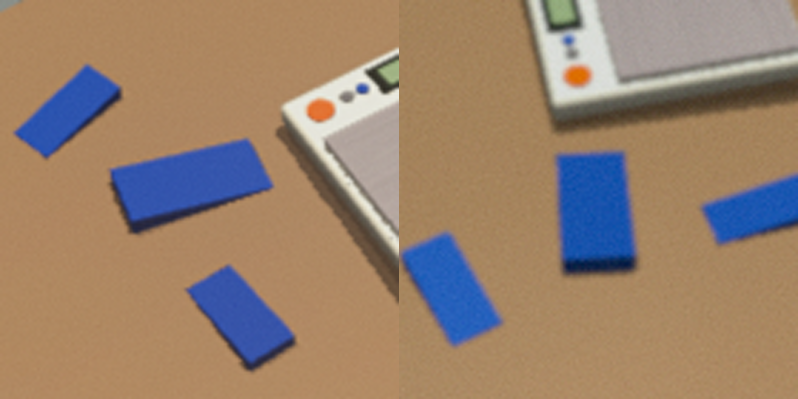

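```bash
cat > h.py <<'E'
import numpy as np
from bench import r
from scipy.optimize import least_squares
C={n:r.camera_params(n) for n in('scene','side')}
def proj(n,X):
    c=C[n];p=np.atleast_2d(X)@c['R'].T+c['t'];return np.c_[c['fx']*p[:,0]/p[:,2]+c['cx'],c['fy']*p[:,1]/p[:,2]+c['cy']]
def fit(corners,obs):  # planar pose x,y,yaw
    def P(q):
        a=q[2];R=np.array([[np.cos(a),-np.sin(a),0],[np.sin(a),np.cos(a),0],[0,0,1]]);return corners@R.T+[q[0],q[1],0]
    best=None
    for y0 in np.arange(-3,3.2,.7):
        s=least_squares(lambda q:np.concatenate([(proj(n,P(q))[list(i)]-o).ravel() for n,i,o in obs]),[550,0,y0],loss='soft_l1')
        if best is None or s.cost<best.cost:best=s
    return best.x,best.fun,P(best.x)
def tri(a,b):
    s=least_squares(lambda X:np.r_[proj('scene',X)[0]-a,proj('side',X)[0]-b],[550,0,30]);return s.x,s.fun
W=np.array([[65,30,2],[65,-30,2],[-65,30,20],[-65,-30,20],[-65,-30,0]],float)
E
python3 - <<'E'
from h import *
S=lambda x,y:[180+x/2.85-.3,150+y/2.85-.3]
D=lambda x,y:[205+(x-399)/2.85-.3,170+y/2.85-.3]
q,f,_=fit(W,[('scene',(0,1,2,3,4),np.array([S(249,140),S(272,186),S(111,171),S(132,220),S(135,231)])),('side',(0,1,2,3),np.array([D(557,154),D(624,153),D(564,260),D(635,259)]))])
print('wedge',q,np.degrees(q[2]),f.round(1))
d,f=tri(S(320,110),D(577,76));print('dot',d,f)
for a,b in [((343,160),(249,154)),((281,194),(263,208))]:print(tri(a,b))
x=np.array([np.cos(q[2]),np.sin(q[2])]);print('thin',q[:2]+65*x,'back',q[:2]-65*x)
v=d[:2]-q[:2];print('dot in wedge',v@x,v@[-x[1],x[0]])
E
```

```text
wedge [488.37925044 -51.18576337   1.274215  ] 73.00714169113293 [-0.5 -1.   0.3  0.1 -0.8 -0.9 -0.5  0.1 -0.8  1.   0.1 -0.2  0.4 -1.
 -0.3 -0.5  0.9 -1.4]
dot [516.74077827  72.45291791  35.83243937] [ 0.02890077 -0.07127915  0.04221101  0.06516478]
(array([526.30688492, 243.96249753,  36.92579015]), array([ 0.4153122 , -1.19350857,  0.69088895,  1.13508978]))
(array([499.32187744,  52.135885  ,  16.03718986]), array([ 0.40651835, -0.97566323,  0.57633888,  0.87945164]))
thin [507.37566312  10.97641408] back [ 469.38283775 -113.34794081]
dot in wedge 126.52949125734112 9.010416731268805
```

The crop confirms it. The middle wedge (crop 190,185 left; 595,210 right) is clearly the longest and thickest, with its thin edge towards the scale. The other two are smaller look-alikes. The wedge is at (488,-51), heading 73°, and the orange foot is at about (519,75). Next I turn the tool to yaw 73° and travel to a point behind the wedge.

```bash
python3 -m handwheel '[[0,0,0,8.57],[0,0,0,8.57],[0,0,0,8.57],[0,0,0,8.57],[0,0,0,8.57],[0,0,0,8.57],[0,0,0,8.57],[0,0,0,8.57],[0,0,0,8.57],[0,0,0,8.57]]' 0.036
python3 - <<'E'
from h import *
print('cap',tri((138,255),(302,340)),'can tip',tri((123,299),(422,310)))
E
```

```text
time: 1.1
tool_pos: [217.8, 558.7, 230.6]
tcp_rot: [-180.0, 0.1, 72.6]
ft_force: [0.4, 0.2, 0.2]
finger_gap: 35.6
grip_force: 0.0
cap (array([ 445.36653776, -326.44924486,   36.18442302]), array([ 0.19552498, -0.32698578,  0.19904778,  0.25636239])) can tip (array([ 616.93800068, -416.59428532,  186.98062794]), array([ 0.03092322, -0.04550622,  0.03225062,  0.03885904]))
```

```bash
python3 -m handwheel '[[-0.040,0.029,0,0],[-0.040,0.029,0,0],[-0.040,0.029,0,0],[-0.040,0.029,0,0],[-0.040,0.029,0,0],[-0.040,0.029,0,0],[-0.040,0.029,0,0],[-0.040,0.029,0,0],[-0.040,0.029,0,0],[-0.040,0.029,0,0]]'
```

```text
time: 2.1
tool_pos: [378.3, 89.8, 231.2]
tcp_rot: [180.0, -0.0, 73.0]
ft_force: [0.9, 0.5, 0.1]
finger_gap: 35.6
grip_force: 0.0
```

```bash
python3 -m handwheel '[[-0.040,0.029,0,0],[-0.040,0.029,0,0],[-0.040,0.029,0,0],[-0.040,0.029,0,0],[-0.040,0.029,0,0],[-0.010,0.002,0,0],[0,0,0,0]]'
python3 - <<'E'
from h import *
import cv2
s=r.sense();print(s['tool_pos'],s['tcp_rot']);np.savez('w1.npz',p=s['tool_pos'],o=s['tcp_rot'])
cv2.imwrite('pics/w1.png',r.snapshot('wrist')[...,::-1])
E
```

```text
time: 2.8
tool_pos: [456.9, -153.5, 230.4]
tcp_rot: [-179.9, -0.0, 72.8]
ft_force: [-0.1, 0.3, 0.6]
finger_gap: 35.7
grip_force: 0.0
[ 456.89616237 -153.51911717  230.43008292] [-1.79883202e+02 -9.43981946e-03  7.28168084e+01]
```

View pics/w1.png

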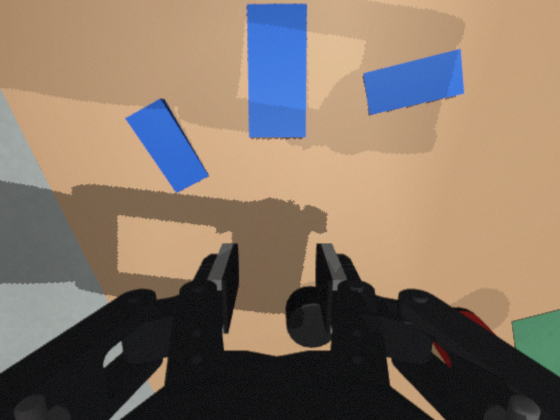

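The wrist view shows the large wedge with thin-edge corners at (247,4) and (306,4), and thick-end corners at (249,137) and (305,137). It is straight ahead of the open fingers.

```bash
cat >> h.py <<'E'
from scipy.spatial.transform import Rotation as Ro
def ray(uv,z,p,o):
    c=r.camera_params('wrist');T=np.eye(4);T[:3,:3]=Ro.from_euler('xyz',o,degrees=True).as_matrix();T[:3,3]=p
    M=T@c['mount'];d=M[:3,:3]@[(uv[0]-c['cx'])/c['fx'],(uv[1]-c['cy'])/c['fy'],1]
    return (M[:3,3]+d*(z-M[2,3])/d[2])[:2]
E
python3 - <<'E'
from h import *
k=np.load('w1.npz');a,b=[ray(u,2,k['p'],k['o']) for u in((247,4),(306,4))];c,d=[ray(u,20,k['p'],k['o']) for u in((249,137),(305,137))]
f=(a+b)/2;g=(c+d)/2;v=f-g;print(f,g,np.linalg.norm(v),np.degrees(np.arctan2(v[1],v[0])),np.linalg.norm(a-b),np.linalg.norm(c-d))
x=v/np.linalg.norm(v);w=np.array([519.2,74.9])-g;print('foot from back',w@x,w@[-x[1],x[0]])
w=k['p'][:2]-g;print('tcp from back',w@x,w@[-x[1],x[0]])
E
```

```text
[507.72583046   9.95719176] [ 470.01187226 -114.23642504] 129.79367125408223 73.10800295923151 59.14837187354236 59.064090941008736
foot from back 195.2685014895416 7.89123021369479
tcp from back -41.39882088509389 1.1355071272425281
```

```bash
python3 -m handwheel '[[0,0,0.044,0],[0,0,0.044,0],[0,0,0.044,0],[0,0,0.044,0],[0,0,0.030,0],[0,0,0.012,0],[0,0,0.006,0],[0,0,0,0]]'
python3 -m handwheel '[[0.01,0,0,0],[0.01,0,0,0],[0.005,0,0,0],[0.005,0,0,0],[0.005,0,0,0],[0.005,0,0,0],[0.005,0,0,0],[0.005,0,0,0],[0.005,0,0,0],[0.005,0,0,0]]'
```

```text
time: 3.65
tool_pos: [458.0, -151.6, 8.0]
tcp_rot: [180.0, -0.0, 73.1]
ft_force: [-0.3, -0.2, -0.8]
finger_gap: 36.2
grip_force: 0.0
time: 4.65
tool_pos: [475.1, -94.4, 7.3]
tcp_rot: [-180.0, 0.0, 73.0]
ft_force: [-0.5, -0.6, 0.6]
finger_gap: 35.9
grip_force: 0.4
```

```bash
python3 -m handwheel '[[0.005,0,0.001,0],[0.006,0,0.001,0],[0.006,0,0,0],[0.006,0,0,0],[0.006,0,0,0],[0.006,0,0,0],[0.005,0,0,0],[0.004,0,0,0],[0.004,0,0,0],[0.004,0,0,0]]'
python3 -m handwheel '[[0.003,0,0,0],[0.003,0,0,0],[0.003,0,0,0],[0.003,0,0,0],[0.003,0,0,0],[0.003,0,0,0],[0.003,0,0,0]]'
python3 - <<'E'
from h import *
import cv2
s=r.sense();print(s['tool_pos'],(s['tool_pos'][:2]-[470.0,-114.2])@[.2906,.9568]+11,'travel est')
a=r.snapshot('scene')[130:270,230:370,::-1];b=r.snapshot('side')[120:260,215:355,::-1]
f=lambda x:cv2.resize(x,(399,399),interpolation=cv2.INTER_CUBIC)
cv2.imwrite('pics/p2.png',np.hstack([f(a),f(b)]))
E
```

```text
time: 5.65
tool_pos: [490.3, -44.7, 5.3]
tcp_rot: [-180.0, -0.0, 73.0]
ft_force: [0.0, -1.0, -0.4]
finger_gap: 35.6
grip_force: 0.8
time: 6.35
tool_pos: [496.4, -24.7, 5.3]
tcp_rot: [-180.0, -0.0, 73.0]
ft_force: [-0.4, -1.8, -0.1]
finger_gap: 35.9
grip_force: 0.7
[496.44557868 -24.66174051   5.28185136] 104.35529184267072 travel est
```

View pics/p2.png

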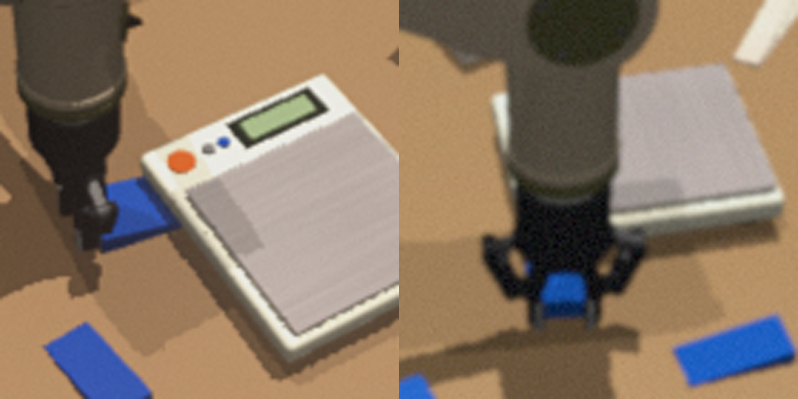

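The wedge is under the scale's edge and aligned: dot at (182,161) in the left crop, wedge at (140,212). Estimated travel is 104 of about 127 mm, so I continue slowly and watch the force.

```bash
python3 -m handwheel '[[0.002,0,0,0],[0.002,0,0,0],[0.002,0,0,0],[0.002,0,0,0],[0.002,0,0,0],[0.002,0,0,0],[0.002,0,0,0]]'
python3 -m handwheel '[[0.001,0,0,0],[0.001,0,0,0],[0.001,0,0,0],[0.001,0,0,0]]'
python3 -m handwheel '[[0.001,0,0,0],[0.001,0,0,0]]'
```

```text
time: 7.15
tool_pos: [500.5, -11.5, 5.3]
tcp_rot: [180.0, 0.0, 73.0]
ft_force: [-1.3, -4.1, 0.6]
finger_gap: 36.1
grip_force: 1.9
time: 7.55
tool_pos: [501.4, -8.6, 5.3]
tcp_rot: [-180.0, 0.1, 73.0]
ft_force: [-3.6, -9.2, 2.9]
finger_gap: 35.9
grip_force: 4.7
time: 7.75
tool_pos: [501.8, -7.1, 5.3]
tcp_rot: [-180.0, 0.1, 73.0]
ft_force: [-4.2, -10.9, 3.1]
finger_gap: 36.2
grip_force: 5.6
```

The push force rose from 4 N to about 11 N, a several-fold load rise, so the scale is at or just past level. I stop, back off straight and inspect.

```bash
python3 -m handwheel '[[-0.004,0,0,0],[-0.012,0,0,0],[-0.03,0,0,0],[-0.04,0,0,0],[-0.04,0,-0.02,0],[0,0,-0.05,0],[0,0,-0.05,0],[0,0,-0.05,0],[0,0,-0.03,0],[0,0,0,0]]'
python3 - <<'E'
from h import *
import cv2
s=r.sense();np.savez('w2.npz',p=s['tool_pos'],o=s['tcp_rot'])
w=r.snapshot('wrist');cv2.imwrite('pics/w2.png',w[...,::-1])
A=r.snapshot('scene');B=r.snapshot('side');cv2.imwrite('pics/A.png',A[...,::-1]);cv2.imwrite('pics/B.png',B[...,::-1])
f=lambda x:cv2.resize(x[...,::-1],(399,399),interpolation=cv2.INTER_CUBIC)
cv2.imwrite('pics/p3.png',np.hstack([f(A[130:270,240:380]),f(B[130:270,225:365])]))
E
```

```text
time: 8.75
tool_pos: [468.2, -127.8, 211.5]
tcp_rot: [179.4, 0.0, 73.0]
ft_force: [1.0, -0.3, -0.4]
finger_gap: 36.0
grip_force: 0.0
```

View pics/p3.png

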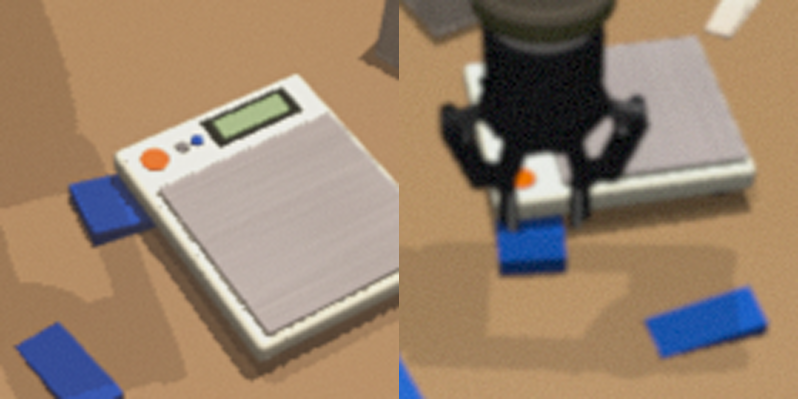

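View pics/w2.png

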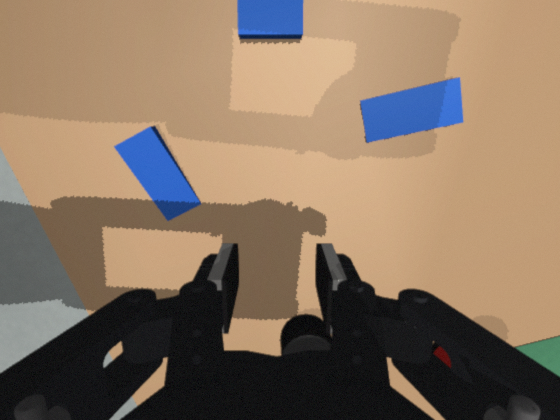

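```bash
python3 - <<'E'
from h import *
import cv2
from scipy import ndimage as nd
def dot(f,box):
    im=cv2.imread(f).astype(int)[box[1]:box[3],box[0]:box[2]];b,g,rr=im[...,0],im[...,1],im[...,2]
    w=np.clip((rr-b)-110,0,80).astype(float)*(rr>150);cy,cx=nd.center_of_mass(w);return np.array([cx+box[0],cy+box[1]]),(w>0).sum()
for s,d in(('scene0','side0'),('A','B')):
    a=dot(f'pics/{s}.png',(283,177,304,196));b=dot(f'pics/{d}.png',(259,184,276,206));t,e=tri(a[0],b[0]);print(a,b,t,e)
k=np.load('w2.npz');c,d=[ray(u,20,k['p'],k['o']) for u in((238,36),(303,36))];g=(c+d)/2;v=d-c;print(g,np.linalg.norm(v),np.degrees(np.arctan2(v[1],v[0]))+90)
x=np.array([.2906,.9568]);w=t[:2]-g;print('foot in wedge x,y',w@x-65,w@[-x[1],x[0]], 'travel',(g-[470.01,-114.24])@x)
E
```

```text
(array([291.94768612, 188.22669349]), np.int64(54)) (array([267.23414072, 196.12802768]), np.int64(45)) [516.95400282  72.20385937  36.68378702] [ 0.04881806 -0.12044293  0.0713184   0.11011631]
(array([293.82532612, 185.52720331]), np.int64(56)) (array([268.65793967, 192.31644849]), np.int64(30)) [521.09071977  74.08934415  48.24087133] [-0.09006938  0.22427022 -0.13261561 -0.20555753]
[504.91243478   1.53854989] 60.041890067421456 73.15581721790801
foot in wedge x,y 9.118009565989695 5.603877730712556 travel 120.91956408365877
```

The dot rose about 11 mm, from 36.7 to 48.2 mm, which matches level at 48. The orange foot sits at wedge (9, 6) mm, near the level point at (7, 0). The force jump shows the load came onto it, and the tool is clear, so I hand in.

```bash
python3 -c "
from bench import r
print(r.hand_in())"
```

```text
the job is handed in; nothing more can be done
None
```

I pushed the largest blue wedge under the orange foot, stopped when the push force rose several-fold, backed off clear and handed in at about 9 s. My last measurements show the scale level, though the hand-in gave no verdict.

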